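# Set the foam-cutting angle board on its tall spacer block

## Robot

A 6-joint arm with a two-finger parallel gripper is mounted at the origin on the work surface. World frame = base frame: x ahead of the robot, y to its left, z up, the work surface at z = 0. Lengths are in m, angles in rad, forces in N, time in s.
With the tool pointing down it reaches from about 0.275 to 0.75 m from the base axis. Payload 10.2 kg.
Tool frame: the origin (TCP) lies at the very end of the fingers, on their centre line; the grasp point (between the pads) lies 19 mm behind it; z points along the fingers, y is the line along which they close (so a half turn about z gives the same grasp; the last joint's range is limited). The gripper opens to 85 mm and grips with 20 to 120 N. Pads are 22 mm wide; open, the fingers measure 114 mm over their backs; the gripper's body (76 mm by 85 mm) begins 54 mm behind the grasp point. The pads swing forward as they close: fully open they stand 13 mm farther back than shut.
Start: joints at [-1.378, 0.313, 1.498, -0, 1.331, -0.223], TCP at [0.212, -0.48, 0.231] pointing down, gripper open.
Joint ranges: [-2.94, 2.94], [-0.97, 2.17], [0.19, 2.56], [-1.23, 4.37], [0.02, 3.11], [-2.88, 2.88]. Speed limits (rad/s): [2.39, 2.39, 3.01, 3.14, 3.14, 3.14].

## Interface

Orientations are given as a unit quaternion [x, y, z, w].
In Python, from station import readout, cams, order, nets gives the robot as it stands.
- The arm moves only by the tool play_rows, never from a script. Its argument "deltas" is a list of rows, each a list of 4 numbers: the shift along the tool's x, y, z as a fraction of full scale, then the turn about the tool's z as a fraction of full scale. In form: [[x, y, z, turn], ...]. A call has 1 to 5 rows; each row is the pose to reach, as a shift and turn from the pose commanded when the call began, along the tool's axes at that moment; what a row does not reach only later rows make up. Full scale, the value 1, is 250 mm for a shift and 90 degrees for a turn. A row lasts 1/8 s, in which the tool goes at most 62.5 mm and 10.7 degrees, less where a joint would pass 70% of its speed; a pose out of reach is approached as far as the arm can. A call with a number of a shift or a turn outside -1 to 1 is refused whole. A call with a gripper value outside its range is refused whole. "jaw" is the gripper's target within -1 to 1 (shut at 1, half-way at 0, fully open at -1), set as the call begins (left out, the last holds). The fingers move at their own pace and stop on an object; "force" is the grip in N (left out, the last holds). Time passes only in rows, so rows that repeat a pose let the fingers close. It gives the time, the measured TCP pose, the force, the opening and the grip force at its end, in the units of the state.
- readout.get_state(): the state, without advancing time (a new reading comes with each control period).
- cams.snapshot(name): name is "side" or "top" or "wrist"; returns (picture, depth): 480x640x3 uint8, blue, green, red; 480x640 float32, m along the optical axis (not along the pixel's ray), 0 where there is no reading.
- cams.get_calibration(name): a dict with "fx", "fy", "cx", "cy" (pixels), "k1" (the pictures are not rectified: a ray, as slopes to the right and down, at radius r is drawn at 1 + k1 r^2 times it, then the intrinsics apply), "world_from_camera" (4x4, takes a point from camera to world coordinates). Camera axes: x right, y up, looking along -z (the intrinsics and any distortion apply to the point x, -y, -z); pixel columns grow to the right and rows downward; lengths in m; the calibration is good to about 2 mm. A picture is of the moment at which its call begins: read the wrist's pose just before it. get_calibration takes no time and is no camera call; for the wrist camera it gives the pose at the moment of the call.
- order.close_job(): hands the job in; it is judged then, once.
Trained networks look in the newest picture that a camera, given by its name, has taken for a name from the list of things; names that differ only in an ending like _2 or _b are one class to them, and where a whole thing is asked for, a point or a joint stands for the part that bears it (a point fixed in the world has none). Each returns a list of dicts, best first, with "conf" (0 to 1); they miss things now and then, are a little off and sometimes report something else, mostly with a low value. They report only what shows in the picture. A call takes as long as a camera call. They do not tell look-alikes from the thing itself.
- nets.search_frame(camera, query): "box" ([left, top, width, height] in pixels, round what is visible of it).
- nets.outline_of(camera, query): "mask" (480x640 bool, what is visible of it) and "box" ([left, top, width, height] in pixels, round what is visible of it).
- nets.place_of(camera, query): "xy" ([column, row] in pixels: a listed point, or the origin of a listed thing).
The state is a dict: "clock": time; "joints": joint angles; "joint_velocities": joint speeds; "effort": joint torques, N m; "eef_pos": TCP position; "tool_rot": TCP orientation; "ft_force": force on the tool from outside, world axes, zero at the start; "ft_torque": the same for the moment, N m; "grip_width": opening from 0.0 (shut) to 1.0 (fully open); "gripper_force": force on a finger pad.
Only numpy, scipy, OpenCV 4.12 (cv2) and the standard library are available. Lean on these libraries where they do the work, as an engineer would, in place of code of your own. Each camera call takes 0.05 s, during which the arm holds its last target. There are 200 camera calls.

## Task

Set the plywood angle board to its steep slope: fold its hinged leaf up to the stop, stand the tallest of the three beech spacer blocks (red top) under it, square on the middle of the baseboard and pushed right back against the cleat, let go of it, then fold the leaf back down until it rests firmly on the block. Leave the other two spacers and everything else on the bench where they are.

Things in the scene. Friction and masses are not known exactly. Their poses are not given: they have to be found in the camera images.
- board: The angle board, fixed on the bench: plywood baseboard 240 (x) x 220 (y) mm, its top 12 mm above the bench. Origin on the bench; x points from the open mouth (where the leaf's free edge is) to the hinge at the back, z up. It reaches from x = -105 to +135 mm. A beech cleat 160 mm long (y), 12 mm high, lies across it from x = 0 to 15 mm. Thin dark lines at y = -30 and 30 mm mark the middle.
- seat (a point): Point on the baseboard's top (12 mm above the bench), at the middle of the cleat's face (x = 0); axes as the board's. The spacer block stands on the mouth side of it (-x), its 70 mm length along x, its far end face touching the cleat.
- leaf_hinge (a point): Middle of the hinge axis, 127.5 mm along the board's x from its origin, 26 mm above the bench. The axis runs along the board's y; the leaf's underside plane passes through it.
- leaf (a joint): Angle of the hinged leaf, rad: 0 = level, grows as its free edge is folded up, hard stop at 0.785 (fence meets two steel lugs). Plywood, 270 mm from hinge to free edge, 200 wide, 10 thick, 0.4 kg; fence 22 mm high on top, near the hinge. Stiff hinge: it stays where it is left; about 6 N at the free edge fold it up, 1 to 3 N down. Starts partly raised, nothing under it. Rests at 0.546 on the tall block.
- leaf_edge (a point): Middle of the leaf's free edge, at its underside; it moves with the leaf. At the start it is 63 to 101 mm above the bench and 27 to 35 mm out beyond the baseboard's front.
- spacer_tall: The spacer to use: a beech block 70 (x) x 45 (y) x 90 mm tall with its top painted red, standing upright, loose, about 0.2 kg. Origin at the centre of its underside, z up its height. It looks and works the same turned by half a turn.
- spacer_mid: Shorter spacer, not to be used: 70 x 45 x 70 mm tall, yellow top. Origin at the centre of its underside.
- spacer_low: Shortest spacer, not to be used: 70 x 45 x 50 mm tall, blue top. Origin at the centre of its underside.
- foam_offcut: Bystander: white foam offcut 55 x 50 x 55 mm. Origin at the centre of its underside.
- foam_model: Bystander: white stepped foam model on a small wooden pallet, 120 x 115 x 115 mm. Origin at the centre of its underside.
- stapler: Bystander: black and grey stapler, 135 x 36 x 55 mm. Origin at the centre of its underside.
- hole_punch: Bystander: black and grey hole punch, 150 x 125 x 100 mm. Origin at the centre of its underside.
- pen_cup: Bystander: black cup of pens, 80 mm across, 95 mm tall (pens to 180 mm). Origin at the centre of its underside.
- tape_dispenser: Bystander: black tape dispenser, 150 x 58 x 96 mm. Origin at the centre of its underside.
Things that resemble listed ones, but are neither listed nor needed, are in the scene too. Leave any green or turquoise look-alike of the spacer_tall alone.

How it is judged:
On the way, in this order (a step that is already met when the one before it is completed fails the run):
1. the leaf is folded up to its stop (beyond 0.74 rad) (value of joint leaf above 0.74 rad), for 0.2 s.
2. with the leaf still raised (beyond 0.62 rad), the tall spacer stands upright on the baseboard against the cleat and is let go (value of joint leaf above 0.62 rad and x of spacer_tall in the frame of seat between -0.039 and -0.032 m and y of spacer_tall in the frame of seat between -0.025 and 0.025 m and z of spacer_tall in the frame of seat below 0.003 m and angle between spacer_tall's own z axis and vertical below 0.05 rad and contact force between the fingers and spacer_tall below 0.1 N), for 0.2 s.
At the end, for the whole second after the job is handed in: The leaf rests on the tall spacer (pressing on it with more than 0.3 N) at 0.515 to 0.575 rad and is still; the spacer stands upright on the baseboard, square to it within 0.08 rad, its far face within 5 mm of the cleat and its centre within 25 mm of the board's centre line; everything is let go (contact force between leaf and spacer_tall above 0.3 N and value of joint leaf between 0.515 and 0.575 rad and velocity of joint leaf below 0.02 rad/s and x of spacer_tall in the frame of seat between -0.04 and -0.032 m and y of spacer_tall in the frame of seat between -0.025 and 0.025 m and z of spacer_tall in the frame of seat between -0.003 and 0.003 m and angle between spacer_tall's own z axis and vertical below 0.04 rad and angle between the x axis of spacer_tall and the x axis of board, either way round below 0.08 rad and linear speed of spacer_tall below 0.01 m/s); the robot touches nothing.
It fails at once if another spacer is moved by more than 25 mm or knocked over (distance of any of spacer_mid, spacer_low from where it was at the start of the episode above 0.025 m or angle between any of spacer_mid, spacer_low's own z axis and vertical above 0.6 rad).
It fails at once if something else on the bench is moved by more than 25 mm (distance of any of foam_offcut, foam_model, stapler, hole_punch, pen_cup, tape_dispenser from where it was at the start of the episode above 0.025 m).
It also fails if it takes over 61 s, if anything falls off the work surface, if the arm or the gripper's body presses on something with over 40 N, if the wrist force passes 120 N, or if a joint passes its speed limit or range.

## Working session

There is one attempt and no reset: what is moved stays moved. The work goes in short steps, Python scripts to look and compute and a tool call to move; the robot and the scene stay as the last step left them, time stands still between calls to the robot, and variables do not carry over. Pictures are saved under pics/ and viewed, at most 10 in all, crops included, and the job is handed in when it is done.

Besides the shell and the picture viewer there is one more tool, called after "Emit:" as name(argument=value, ...) on one line, values as JSON. play_rows: Moves the arm, as the interface text tells. Its arguments: {"type":"object","properties":{"deltas":{"type":"array"},"jaw":{"type":"number"},"force":{"type":"number"}},"required":["deltas"]}

```bash
ls; mkdir -p pics; cat > h.py <<'E'
import numpy as np, cv2
from station import readout, cams, order, nets
from scipy.spatial.transform import Rotation as R
def ray(cal,uv):
    K=np.array([[cal['fx'],0,cal['cx']],[0,cal['fy'],cal['cy']],[0,0,1.]])
    p=cv2.undistortPoints(np.array(uv,float).reshape(-1,1,2),K,np.array([cal['k1'],0,0,0.])).reshape(-1,2)
    T=np.array(cal['world_from_camera'])
    d=np.c_[p[:,0],-p[:,1],-np.ones(len(p))]
    return T[:3,3],d@T[:3,:3].T
def onplane(cal,uv,z):
    o,d=ray(cal,uv); return o+d*((z-o[2])/d[:,2])[:,None]
def cloud(cal,dep):
    v,u=np.mgrid[0:480,0:640]
    o,d=ray(cal,np.c_[u.ravel(),v.ravel()])
    P=(o+d*dep.ravel()[:,None]).reshape(480,640,3); P[dep==0]=np.nan; return P
E
python3 - <<'E'
from h import *
out=[]
for c in ['top','side']:
    im,d=cams.snapshot(c); np.savez(f'{c}.npz',im=im,d=d); cv2.imwrite(f'pics/{c}1.png',im); cal=cams.get_calibration(c)
    P=cloud(cal,d); print(c,np.round(cal['world_from_camera'],3).tolist())
    for q in ['board','seat','leaf_hinge','leaf_edge','spacer_tall']:
        for r in nets.place_of(c,q)[:3]:
            u,v=map(int,r['xy']); print(q,round(r['conf'],2),(u,v),np.round(P[min(v,479),min(u,639)],3))
E
```

```text
pics
top [[0.027, 0.983, -0.183, 0.27], [-1.0, 0.027, -0.005, 0.026], [-0.0, 0.183, 0.983, 1.546], [0.0, 0.0, 0.0, 1.0]]
board 0.83 (298, 199) [0.629 0.098 0.075]
seat 0.41 (527, 323) [ 0.328 -0.497  0.043]
leaf_hinge 0.85 (293, 148) [0.769 0.117 0.064]
leaf_edge 0.87 (291, 236) [0.528 0.111 0.1  ]
spacer_tall 0.87 (418, 308) [ 0.358 -0.208  0.086]
spacer_tall 0.75 (424, 167) [ 0.718 -0.224  0.092]
spacer_tall 0.7 (461, 278) [ 0.434 -0.315  0.093]
side [[-0.941, 0.234, -0.245, 0.215], [-0.339, -0.663, 0.667, 0.957], [-0.007, 0.711, 0.703, 1.042], [0.0, 0.0, 0.0, 1.0]]
board 0.69 (278, 261) [0.64  0.159 0.071]
seat 0.87 (282, 261) [0.627 0.16  0.077]
leaf_hinge 0.62 (243, 248) [0.759 0.138 0.061]
leaf_edge 0.64 (328, 249) [0.548 0.005 0.   ]
spacer_tall 0.89 (389, 246) [ 0.37  -0.019  0.05 ]
spacer_tall 0.84 (302, 183) [ 0.72  -0.219  0.042]
spacer_tall 0.77 (405, 215) [ 0.36 -0.19  0.03]
```

View pics/top1.png

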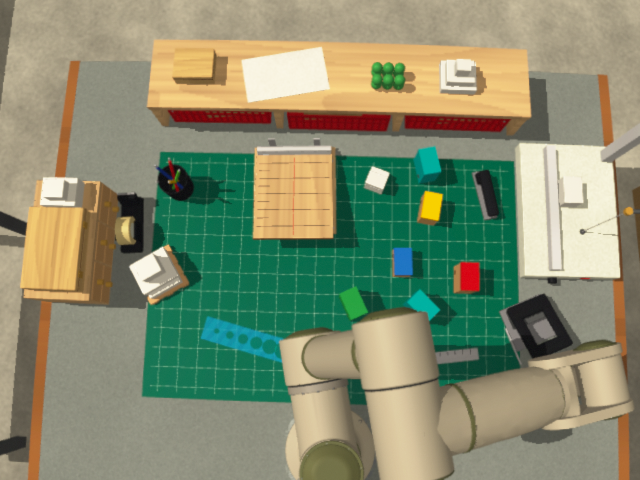

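View pics/side1.png

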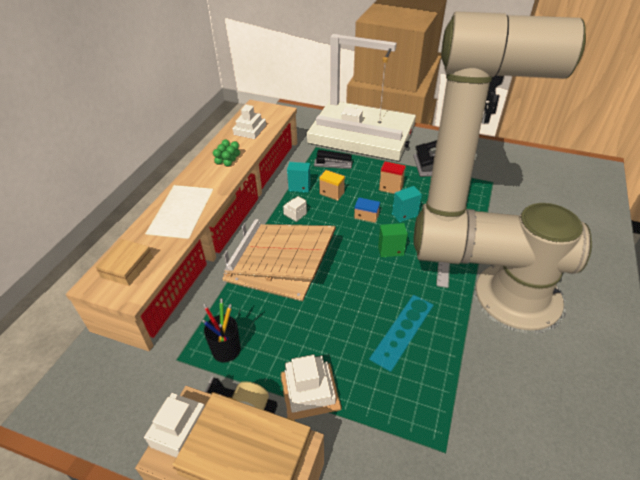

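The top view shows the board at (295,195), its mouth towards the robot. The red-topped block is at (467,277). The teal and green look-alikes are at (427,163), (423,306) and (353,303). The side view agrees. Next I'll measure the block and the leaf.

```bash
python3 - <<'E'
from h import *
for c in ['top','side']:
    z=np.load(f'{c}.npz'); im,d=z['im'],z['d']; cal=cams.get_calibration(c); P=cloud(cal,d)
    hsv=cv2.cvtColor(im,cv2.COLOR_BGR2HSV)
    red=((hsv[...,0]<6)|(hsv[...,0]>174))&(hsv[...,1]>190)&(P[...,2]>.06)&(P[...,2]<.12)&(P[...,0]<.55)&(P[...,1]<-.2)
    v,u=np.nonzero(red); 
    print(c,'red n',len(u),'z',np.nanmedian(P[red][:,2]))
    q=onplane(cal,np.c_[u,v],.09)[:,:2].astype(np.float32)
    r=cv2.minAreaRect(q*1000); print(r)
    # leaf
    m=nets.outline_of(c,'leaf')[0]; M=cv2.erode(m['mask'].astype(np.uint8),np.ones((3,3)))>0
    q=P[M]; q=q[np.isfinite(q).all(1)&(q[:,2]>.03)]
    A=np.c_[q[:,:2],np.ones(len(q))]
    w=np.ones(len(q),bool)
    for _ in range(8):
        k=np.linalg.lstsq(A[w],q[w,2],rcond=None)[0]; w=abs(A@k-q[:,2])<.006
    print('leaf',m['conf'],m['box'],len(q),w.sum(),'plane',k,'angle',np.arctan(np.hypot(*k[:2])),'dir',np.degrees(np.arctan2(-k[1],-k[0])))
    rr=cv2.minAreaRect((q[w][:,:2]*1000).astype(np.float32)); print(rr, cv2.boxPoints(rr).round().tolist())
E
```

```text
top red n 515 z 0.09009512805723019
((439.5317687988281, -335.874755859375), (45.60023498535156, 70.42461395263672), 89.03399658203125)
leaf 0.82 [250.9, 146.1, 85.5, 91.9] 6962 6174 plane [-0.24823267 -0.0091657   0.23174376] angle 0.24347393518017277 dir 2.114619856746152
((653.9158935546875, 111.94686889648438), (263.97076416015625, 198.91290283203125), 1.7890626192092896) [[519.0, 207.0], [525.0, 8.0], [789.0, 17.0], [783.0, 215.0]]
side red n 208 z 0.09232858983288633
((441.2991027832031, -336.4283447265625), (69.94297790527344, 54.027381896972656), 0.045187320560216904)
leaf 0.56 [223.8, 217.2, 114.1, 63.3] 4361 4012 plane [-0.24585486 -0.01121972  0.23346667] angle 0.2413148384829396 dir 2.612910684335691
((653.7440185546875, 110.73956298828125), (261.41552734375, 205.44476318359375), 2.1435296535491943) [[519.0, 209.0], [527.0, 3.0], [788.0, 13.0], [781.0, 218.0]]
```

```bash
python3 - <<'E'
from h import *
s=readout.get_state(); print(s['eef_pos'],R.from_quat(s['tool_rot']).as_matrix().round(4).tolist(),s['clock'],s['grip_width'],s['joints'])
T=np.array(cams.get_calibration('wrist')['world_from_camera']); print(T.round(3).tolist())
E
```

```text
[ 0.21205668 -0.48027501  0.23130551] [[0.9148, 0.4039, -0.0], [0.4039, -0.9148, -0.0], [-0.0, 0.0, -1.0]] 0.7 1.001247848739673 [-1.37837889e+00  3.12887835e-01  1.49768646e+00 -3.81054487e-06
  1.33101456e+00 -2.23359392e-01]
[[0.403, 0.871, 0.279, 0.284], [-0.915, 0.384, 0.123, -0.448], [-0.0, -0.305, 0.952, 0.374], [0.0, 0.0, 0.0, 1.0]]
```

Emit:
play_rows(deltas=[[0.937, -0.854, 0, -0.58], [0.937, -0.854, 0, -0.58], [0.937, -0.854, 0, -0.58], [0.937, -0.854, 0, -0.58], [0.937, -0.854, 0, -0.58]], jaw=1)

```text
clock: 1.32
eef_pos: [0.3387, -0.1926, 0.2315]
tool_rot: [0.786, 0.618, 0.0, 0.0]
ft_force: [0.8, -0.5, 0.2]
grip_width: 0.003
gripper_force: 0.0
```

```bash
cat > go.py <<'E'
import sys
from h import *
def go(x,y,z,psi):
    s=readout.get_state(); M=R.from_quat(s['tool_rot']).as_matrix(); p=np.array(s['eef_pos'])
    cur=np.degrees(np.arctan2(M[1,0],M[0,0])); t=M.T@(np.array([x,y,z])-p)/.25
    print('clk',round(s['clock'],2),'at',p.round(4),'psi',round(cur,2),'F',np.round(s['ft_force'],1),'w',round(s['grip_width'],3),'gf',round(s['gripper_force'],1))
    print('shift',t.round(3),'turn',round(((cur-psi+180)%360-180)/90,3))
if __name__=='__main__': go(*map(float,sys.argv[1:]))
E
python3 go.py .45 .105 .231 182
```

```text
clk 1.32 at [ 0.3387 -0.1926  0.2315] psi 76.31 F [ 0.8 -0.5  0.2] w 0.003 gf 0.0
shift [1.262 0.151 0.002] turn -1.174
```

Emit:
play_rows(deltas=[[1, 0.12, 0, -0.58], [1, 0.12, 0, -0.58], [1, 0.12, 0, -0.58], [1, 0.12, 0, -0.58], [1, 0.12, 0, -0.58]])

```text
clock: 1.95
eef_pos: [0.4282, 0.0445, 0.2312]
tool_rot: [0.431, 0.902, 0.0, -0.0]
ft_force: [0.4, -1.2, -0.1]
grip_width: -0.002
gripper_force: 0.0
```

```bash
python3 go.py .45 .107 .15 182
```

```text
clk 1.95 at [0.4282 0.0445 0.2312] psi 128.91 F [ 0.4 -1.2 -0.1] w -0.002 gf 0.0
shift [0.14  0.225 0.325] turn -0.59
```

Emit:
play_rows(deltas=[[0.14, 0.225, 0.325, -0.59], [0.14, 0.225, 0.325, -0.59], [0.14, 0.225, 0.325, -0.59], [0.14, 0.225, 0.325, -0.59], [0.14, 0.225, 0.325, -0.59]])

```text
clock: 2.58
eef_pos: [0.4504, 0.1033, 0.15]
tool_rot: [-0.015, 1.0, -0.0, 0.0]
ft_force: [-0.2, 1.0, -0.5]
grip_width: 0.001
gripper_force: 0.0
```

```bash
python3 go.py .485 .108 .071 182
```

```text
clk 2.58 at [0.4504 0.1033 0.15  ] psi -178.32 F [-0.2  1.  -0.5] w 0.001 gf 0.0
shift [-0.139  0.015  0.316] turn -0.004
```

Emit:
play_rows(deltas=[[0, 0.015, 0.316, -0.004], [-0.07, 0.015, 0.316, -0.004], [-0.139, 0.015, 0.316, -0.004], [-0.139, 0.015, 0.316, -0.004]])

```text
clock: 3.08
eef_pos: [0.4855, 0.1077, 0.0709]
tool_rot: [-0.015, 1.0, -0.0, 0.0]
ft_force: [-0.4, 0.4, -0.0]
grip_width: -0.001
gripper_force: 0.0
```

Emit:
play_rows(deltas=[[-0.03, 0, 0, 0], [-0.06, 0, 0, 0], [-0.08, 0, 0, 0], [-0.09, 0, 0, 0]])

```text
clock: 3.58
eef_pos: [0.5077, 0.1085, 0.0711]
tool_rot: [-0.015, 1.0, -0.0, 0.0]
ft_force: [0.0, 0.2, 0.1]
grip_width: 0.002
gripper_force: 0.0
```

```bash
python3 go.py .509 .108 .071 182;  python3 - <<'E'
from h import *
im,d=cams.snapshot('side'); cv2.imwrite('pics/s2.png',cv2.resize(im[180:340,180:420],None,fx=3,fy=3))
E
```

```text
clk 3.58 at [0.5077 0.1085 0.0711] psi -178.31 F [0.  0.2 0.1] w 0.002 gf 0.0
shift [-0.005 -0.002  0.   ] turn -0.003
```

View pics/s2.png

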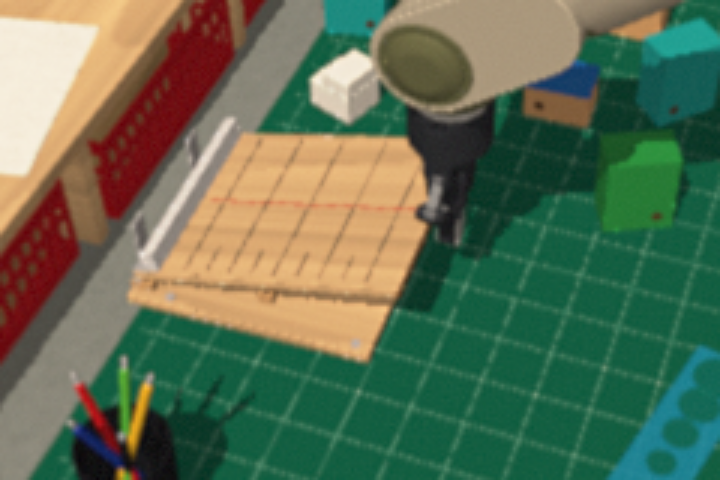

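The finger stands just in front of the middle of the leaf's free edge, at crop (435,220). There is no contact yet, so I creep in.

Emit:
play_rows(deltas=[[-0.008, 0, 0, 0], [-0.016, 0, 0, 0], [-0.02, 0, 0, 0]])

```text
clock: 4.0
eef_pos: [0.5119, 0.1086, 0.0709]
tool_rot: [-0.015, 1.0, -0.0, -0.001]
ft_force: [-5.8, -0.6, 3.3]
grip_width: -0.001
gripper_force: 3.0
```

Emit:
play_rows(deltas=[[-0.022, 0, -0.05, 0], [-0.04, 0, -0.1, 0], [-0.065, 0, -0.16, 0], [-0.09, 0, -0.21, 0], [-0.112, 0, -0.258, 0]])

```text
clock: 4.62
eef_pos: [0.5368, 0.1095, 0.1347]
tool_rot: [-0.015, 1.0, -0.0, -0.006]
ft_force: [-16.2, -0.9, 3.1]
grip_width: -0.002
gripper_force: 8.0
```

```bash
cat > leaf.py <<'E'
from h import *
def leaf(c='top'):
    im,d=cams.snapshot(c); P=cloud(cams.get_calibration(c),d)
    # board-frame points above the leaf, away from tool
    q=P.reshape(-1,3); q=q[np.isfinite(q).all(1)]
    bx=(q[:,0]-.782)+.035*(q[:,1]-.116); by=(q[:,1]-.116)-.035*(q[:,0]-.782)
    best=None; m=(bx>-.24)&(bx<-.04)&(abs(by)<.095)&(abs(by)>.05)&(q[:,2]>.03)&(q[:,2]<.25)
    r=-bx[m]; h=q[m,2]-.026
    th=np.arange(.1,.85,.002)  # top surface: h cos - r sin = .010
    n=[(abs(h*np.cos(t)-r*np.sin(t)-.010)<.003).sum() for t in th]
    w=np.array(n)>.9*max(n)
    print('leaf angle',c,round(th[w].mean(),3),'inliers',max(n),'of',m.sum())
    return im,P
if __name__=='__main__': leaf('top');leaf('side')
E
python3 leaf.py
```

```text
leaf angle top 0.5 inliers 1032 of 1347
leaf angle side 0.523 inliers 988 of 1150
```

Emit:
play_rows(deltas=[[-0.03, 0, -0.05, 0], [-0.06, 0, -0.1, 0], [-0.09, 0, -0.14, 0], [-0.12, 0, -0.18, 0], [-0.15, 0, -0.21, 0]])

```text
clock: 5.35
eef_pos: [0.5758, 0.1108, 0.1886]
tool_rot: [-0.015, 1.0, 0.0, -0.003]
ft_force: [-18.5, 0.2, 9.8]
grip_width: 0.005
gripper_force: 9.0
```

```bash
python3 leaf.py
```

```text
leaf angle top 0.749 inliers 542 of 618
leaf angle side 0.769 inliers 603 of 659
```

Emit:
play_rows(deltas=[[-0.01, 0, -0.01, 0], [-0.016, 0, -0.015, 0], [-0.018, 0, -0.015, 0], [-0.018, 0, -0.015, 0]])

```text
clock: 5.95
eef_pos: [0.5801, 0.1109, 0.1927]
tool_rot: [-0.015, 1.0, -0.0, -0.003]
ft_force: [-18.5, -0.6, 12.7]
grip_width: -0.0
gripper_force: 9.5
```

```bash
python3 leaf.py
```

```text
leaf angle top 0.771 inliers 518 of 571
leaf angle side 0.786 inliers 567 of 618
```

Emit:
play_rows(deltas=[[0.06, 0, 0.02, 0], [0.3, 0, -0.1, 0], [0.45, 0, -0.16, 0], [0.45, 0, -0.16, 0]], jaw=-1)

```text
clock: 6.55
eef_pos: [0.4689, 0.1075, 0.2336]
tool_rot: [-0.015, 1.0, -0.0, 0.002]
ft_force: [0.2, 0.2, -0.2]
grip_width: 0.841
gripper_force: 0.0
```

```bash
python3 leaf.py; python3 go.py .4185 -.336 .22 180
```

```text
leaf angle top 0.772 inliers 1471 of 1649
leaf angle side 0.785 inliers 656 of 751
clk 6.65 at [0.4704 0.1073 0.2321] psi -178.32 F [ 1.  -1.4 -0.2] w 0.993 gf 0.0
shift [ 0.259 -1.766  0.048] turn 0.019
```

Leaf stays at its stop. On to the tall block.

Emit:
play_rows(deltas=[[0.13, -0.9, 0, 0.01], [0.13, -0.9, 0, 0.01], [0.13, -0.9, 0, 0.01], [0.13, -0.9, 0, 0.01], [0.13, -0.9, 0, 0.01]])

```text
clock: 7.28
eef_pos: [0.4444, -0.121, 0.231]
tool_rot: [-0.005, 1.0, 0.0, -0.001]
ft_force: [-0.5, -0.8, -0.6]
grip_width: 1.002
gripper_force: 0.0
```

Emit:
play_rows(deltas=[[0.129, -0.866, 0, 0.009], [0.129, -0.866, 0, 0.009], [0.129, -0.866, 0, 0.009], [0.129, -0.866, 0, 0.009], [0.129, -0.866, 0, 0.009]])

```text
clock: 7.9
eef_pos: [0.415, -0.3365, 0.2307]
tool_rot: [0.001, 1.0, 0.001, -0.0]
ft_force: [0.2, 0.7, -0.2]
grip_width: 0.998
gripper_force: 0.0
```

```bash
python3 - <<'E'
from h import *
import go
s=readout.get_state(); cal=cams.get_calibration('wrist'); im,d=cams.snapshot('wrist'); P=cloud(cal,d)
cv2.imwrite('pics/w1.png',im)
hsv=cv2.cvtColor(im,cv2.COLOR_BGR2HSV)
red=((hsv[...,0]<6)|(hsv[...,0]>174))&(hsv[...,1]>170)&(P[...,2]>.07)&(P[...,2]<.12)
q=P[red]; print(len(q),np.median(q[:,2]))
print(cv2.minAreaRect((q[:,:2]*1000).astype(np.float32)))
go.go(.4185,-.336,.22,180)
E
```

```text
4999 0.09003320264596693
((441.74969482421875, -337.3211364746094), (45.5892333984375, 71.48320770263672), 89.38159942626953)
clk 7.95 at [ 0.4152 -0.3352  0.2309] psi 179.95 F [-1.  -0.5  0. ] w 0.997 gf 0.0
shift [-0.013 -0.003  0.044] turn -0.001
```

View pics/w1.png

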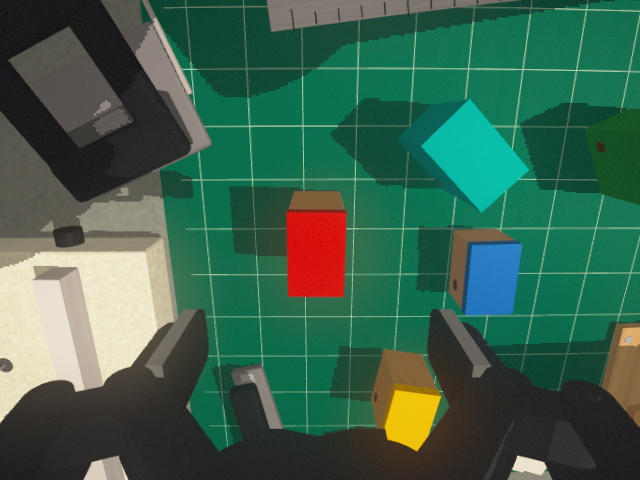

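The wrist view shows the red block centred at (316,253), clear of its neighbours. The measured top height of 0.090 matches the text.

Emit:
play_rows(deltas=[[-0.017, -0.006, 0.25, 0.005], [-0.017, -0.006, 0.5, 0.005], [-0.017, -0.006, 0.65, 0.005], [-0.017, -0.006, 0.72, 0.005], [-0.017, -0.006, 0.72, 0.005]])

```text
clock: 8.57
eef_pos: [0.4194, -0.3351, 0.0509]
tool_rot: [0.003, 1.0, 0.001, -0.001]
ft_force: [0.8, 0.1, -0.6]
grip_width: 0.999
gripper_force: 0.0
```

Emit:
play_rows(deltas=[[0, 0, 0, 0], [0, 0, 0, 0], [0, 0, 0, 0], [0, 0, 0, 0], [0, 0, 0, 0]], jaw=1, force=70)

```text
clock: 9.2
eef_pos: [0.4195, -0.3372, 0.0529]
tool_rot: [0.004, 1.0, -0.001, 0.001]
ft_force: [0.8, 0.5, 6.1]
grip_width: 0.52
gripper_force: 71.5
```

Emit:
play_rows(deltas=[[0, 0, -0.1, 0], [0, 0, -0.35, 0], [0, 0, -0.6, 0], [0, 0, -0.72, 0], [0, 0, -0.72, 0]])

```text
clock: 9.82
eef_pos: [0.4195, -0.3374, 0.2337]
tool_rot: [0.004, 1.0, -0.002, 0.001]
ft_force: [-0.0, -0.2, -1.5]
grip_width: 0.519
gripper_force: 72.1
```

```bash
python3 - <<'E'
from h import *
import go
cal=cams.get_calibration('wrist'); im,d=cams.snapshot('wrist'); P=cloud(cal,d)
hsv=cv2.cvtColor(im,cv2.COLOR_BGR2HSV)
red=((hsv[...,0]<6)|(hsv[...,0]>174))&(hsv[...,1]>170)&(P[...,2]>.1)
q=P[red]; print(len(q)); 
if len(q): print(np.median(q,0), np.percentile(q[:,0],[2,98]))
go.go(.4196+.05,-.15,.25,182)
E
```

```text
15317
[ 0.42122196 -0.33689818  0.27086136] [0.40610638 0.44412011]
clk 9.88 at [ 0.419  -0.3368  0.2315] psi 179.52 F [ 0.5 -0.  -2.7] w 0.519 gf 72.1
shift [-0.196  0.749 -0.074] turn -0.028
```

Emit:
play_rows(deltas=[[-0.15, 0.88, 0, -0.014], [-0.15, 0.88, 0, -0.014], [-0.15, 0.88, 0, -0.014], [-0.15, 0.88, 0, -0.014], [-0.15, 0.88, 0, -0.014]])

```text
clock: 10.5
eef_pos: [0.4579, -0.115, 0.23]
tool_rot: [-0.008, 1.0, 0.001, -0.001]
ft_force: [-0.3, -1.0, -1.6]
grip_width: 0.519
gripper_force: 72.8
```

```bash
python3 go.py .5076 .1065 .225 182
```

```text
clk 10.5 at [ 0.4579 -0.115   0.23  ] psi -179.03 F [-0.3 -1.  -1.6] w 0.519 gf 72.8
shift [-0.214  0.882  0.021] turn -0.011
```

Emit:
play_rows(deltas=[[-0.214, 0.882, 0.02, -0.011], [-0.214, 0.882, 0.02, -0.011], [-0.214, 0.882, 0.02, -0.011], [-0.214, 0.882, 0.02, -0.011], [-0.214, 0.882, 0.02, -0.011]])

```text
clock: 11.12
eef_pos: [0.5087, 0.1052, 0.2249]
tool_rot: [-0.017, 1.0, 0.0, -0.002]
ft_force: [0.8, -0.6, -1.5]
grip_width: 0.518
gripper_force: 73.0
```

```bash
python3 go.py .5076 .1065 .072 182; python3 - <<'E'
from h import *
im,d=cams.snapshot('side'); cv2.imwrite('pics/s3.png',cv2.resize(im[140:340,180:430],None,fx=3,fy=3))
E
```

```text
clk 11.12 at [0.5087 0.1052 0.2249] psi -178.08 F [ 0.8 -0.6 -1.5] w 0.518 gf 73.0
shift [0.002 0.005 0.612] turn -0.001
```

View pics/s3.png

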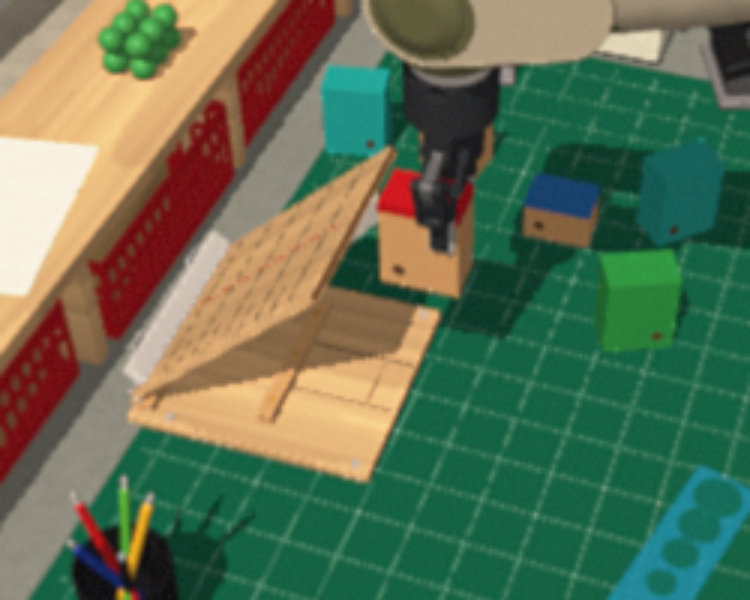

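The block is held upright in front of the mouth at crop (425,240). The leaf is up and its underside is free. Now I lower the block, move it in and set it down.

Emit:
play_rows(deltas=[[0.002, 0.005, 0.22, 0], [0.002, 0.005, 0.44, 0], [0.002, 0.005, 0.58, 0], [0.002, 0.005, 0.61, 0], [0.002, 0.005, 0.61, 0]])

```text
clock: 11.8
eef_pos: [0.5088, 0.1043, 0.0748]
tool_rot: [-0.015, 1.0, -0.0, 0.0]
ft_force: [-0.6, 0.9, -1.5]
grip_width: 0.519
gripper_force: 72.8
```

Emit:
play_rows(deltas=[[-0.06, 0, 0, 0], [-0.11, 0, 0, 0], [-0.13, 0, 0, 0], [-0.13, 0, 0.012, 0], [-0.13, 0, 0.02, 0]])

```text
clock: 12.42
eef_pos: [0.5405, 0.1062, 0.0693]
tool_rot: [-0.015, 1.0, -0.0, -0.0]
ft_force: [0.5, -0.3, -2.1]
grip_width: 0.519
gripper_force: 72.8
```

```bash
python3 go.py .5406 .1075 .0645 182; python3 leaf.py
```

```text
clk 12.43 at [0.5405 0.1062 0.0693] psi -178.22 F [ 0.5 -0.3 -2.1] w 0.519 gf 72.8
shift [-0.001  0.005  0.019] turn -0.002
leaf angle top 0.772 inliers 1329 of 1461
leaf angle side 0.786 inliers 566 of 678
```

Emit:
play_rows(deltas=[[0, 0.005, 0.008, 0], [0, 0.005, 0.014, 0], [0, 0.005, 0.019, 0], [0, 0.005, 0.019, 0]])

```text
clock: 13.02
eef_pos: [0.5407, 0.1075, 0.0649]
tool_rot: [-0.016, 1.0, 0.0, -0.0]
ft_force: [-3.1, -1.4, 4.5]
grip_width: 0.513
gripper_force: 73.3
```

Touchdown. I release, then back out.

Emit:
play_rows(deltas=[[0, 0, 0, 0], [0, 0, 0, 0], [0, 0, 0, 0], [0, 0, 0, 0], [0, 0, 0, 0]], jaw=-1)

```text
clock: 13.65
eef_pos: [0.5408, 0.1074, 0.0645]
tool_rot: [-0.015, 1.0, 0.0, -0.0]
ft_force: [0.2, 0.1, 0.7]
grip_width: 1.006
gripper_force: 0.0
```

Emit:
play_rows(deltas=[[0.1, 0, -0.02, 0], [0.25, 0, -0.05, 0], [0.45, 0, -0.05, 0], [0.6, 0, -0.05, 0], [0.6, 0, -0.05, 0]])

```text
clock: 14.28
eef_pos: [0.3891, 0.1029, 0.0772]
tool_rot: [-0.016, 1.0, 0.0, -0.0]
ft_force: [0.8, 1.4, 0.4]
grip_width: 1.002
gripper_force: 0.0
```

```bash
cat > blk.py <<'E'
from h import *
def blk(c,save=None):
    cal=cams.get_calibration(c); im,d=cams.snapshot(c); P=cloud(cal,d)
    hsv=cv2.cvtColor(im,cv2.COLOR_BGR2HSV)
    red=((hsv[...,0]<6)|(hsv[...,0]>174))&(hsv[...,1]>170)&(P[...,2]>.085)&(P[...,2]<.125)&(P[...,0]>.45)&(P[...,0]<.75)&(abs(P[...,1]-.11)<.09)
    q=P[red]; 
    if len(q)<20: print(c,'few red',len(q))
    else:
        bx=(q[:,0]-.6546)+.035*(q[:,1]-.1115); by=(q[:,1]-.1115)-.035*(q[:,0]-.6546)
        r=cv2.minAreaRect((np.c_[bx,by]*1000).astype(np.float32))
        print(c,len(q),'z',np.median(q[:,2]).round(4),'bx range',np.percentile(bx,[1,99]).round(4),'by',np.percentile(by,[1,99]).round(4),r)
    if save: cv2.imwrite(save,im)
    return im
E
python3 -c "
from blk import *
im=blk('side');cv2.imwrite('pics/s4.png',cv2.resize(im[140:340,180:430],None,fx=3,fy=3));blk('top')
import go;go.go(.4546,.1075,.04,92)"
```

```text
side 362 z 0.1044 bx range [-0.1278 -0.0586] by [-0.0249  0.0235] ((-93.18077087402344, -1.538869857788086), (70.08402252197266, 51.03449630737305), 0.37978899478912354)
top 514 z 0.1017 bx range [-0.1286 -0.061 ] by [-0.0239  0.0213] ((-94.58435821533203, -1.1217765808105469), (45.66935729980469, 69.166015625), 89.8852767944336)
clk 14.38 at [0.3917 0.1027 0.0775] psi -178.23 F [ 0.4  0.8 -0.2] w 0.998 gf 0.0
shift [-0.252  0.011  0.15 ] turn 0.997
```

View pics/s4.png

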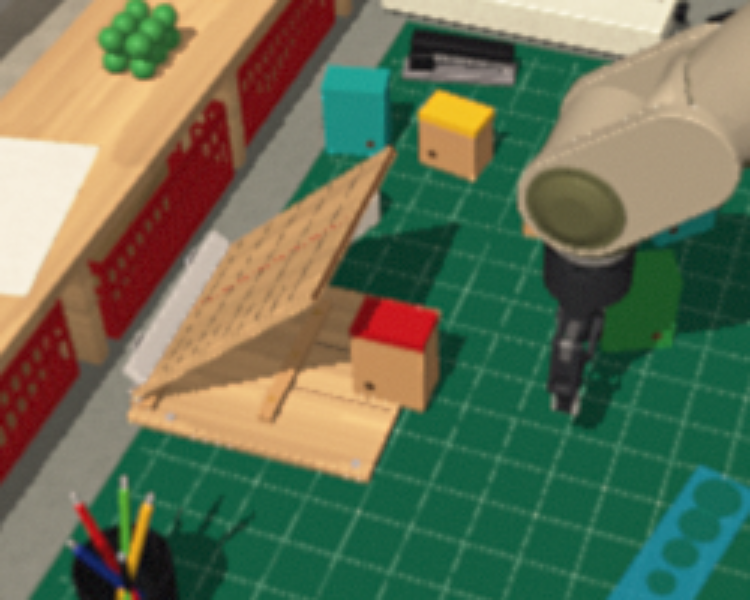

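The block stands upright on the baseboard at crop (395,355), still about 58 mm short of the cleat. I turn the gripper so the open finger's back can push it home.

Emit:
play_rows(deltas=[[0, 0, -0.2, 0.1], [0, 0, -0.25, 0.3], [0, 0, -0.25, 0.5], [0, 0, -0.25, 0.55], [0, 0, -0.25, 0.58]])

```text
clock: 15.0
eef_pos: [0.3921, 0.1027, 0.1397]
tool_rot: [0.427, 0.904, 0.0, 0.0]
ft_force: [0.0, 0.8, 0.3]
grip_width: 1.0
gripper_force: 0.0
```

```bash
python3 go.py .43 .105 .14 92
```

```text
clk 15.0 at [0.3921 0.1027 0.1397] psi 129.44 F [0.  0.8 0.3] w 1.0 gf 0.0
shift [-0.089  0.123 -0.001] turn 0.416
```

Emit:
play_rows(deltas=[[-0.09, 0.12, 0, 0.416], [-0.09, 0.12, 0, 0.416], [-0.09, 0.12, 0, 0.416], [-0.09, 0.12, 0, 0.416], [-0.09, 0.12, 0, 0.416]])

```text
clock: 15.62
eef_pos: [0.4292, 0.1046, 0.1396]
tool_rot: [0.692, 0.722, 0.0, 0.0]
ft_force: [0.5, 0.3, -0.6]
grip_width: 1.0
gripper_force: 0.0
```

```bash
python3 go.py .45 .1043 .022 92
```

```text
clk 15.62 at [0.4292 0.1046 0.1396] psi 92.41 F [ 0.5  0.3 -0.6] w 1.0 gf 0.0
shift [-0.005  0.083  0.47 ] turn 0.005
```

Emit:
play_rows(deltas=[[-0.005, 0, 0.25, 0.005], [-0.005, 0, 0.43, 0.005], [-0.005, 0.03, 0.47, 0.005], [-0.005, 0.07, 0.47, 0.005], [-0.005, 0.083, 0.47, 0.005]])

```text
clock: 16.25
eef_pos: [0.4512, 0.1043, 0.0236]
tool_rot: [0.695, 0.719, 0.001, 0.001]
ft_force: [-0.8, 0.6, -0.6]
grip_width: 1.0
gripper_force: 0.0
```

Emit:
play_rows(deltas=[[0, 0.04, 0, 0], [0, 0.08, 0, 0], [0, 0.12, 0, 0], [0, 0.15, 0, 0], [0, 0.15, 0, 0]])

```text
clock: 16.88
eef_pos: [0.4872, 0.1056, 0.022]
tool_rot: [0.695, 0.719, 0.0, 0.0]
ft_force: [-0.3, -0.1, -0.3]
grip_width: 1.002
gripper_force: 0.0
```

```bash
python3 -c "
from blk import *
im=blk('side');cv2.imwrite('pics/s5.png',cv2.resize(im[140:340,180:430],None,fx=3,fy=3));blk('top')
import go;go.go(.5276,.107,.022,92)"
```

```text
side 273 z 0.1117 bx range [-0.079  -0.0156] by [-0.0237  0.0231] ((-46.245784759521484, 0.4051074981689453), (66.73787689208984, 49.59564208984375), 2.129014492034912)
top 262 z 0.1142 bx range [-0.0802 -0.0407] by [-0.0219  0.0207] ((-61.0559196472168, -0.5693321228027344), (41.12107467651367, 42.79825210571289), 0.7585593461990356)
clk 16.98 at [0.4865 0.1056 0.0218] psi 91.91 F [-0.3  0.4 -0. ] w 0.999 gf 0.0
shift [ 0.     0.165 -0.001] turn -0.001
```

View pics/s5.png

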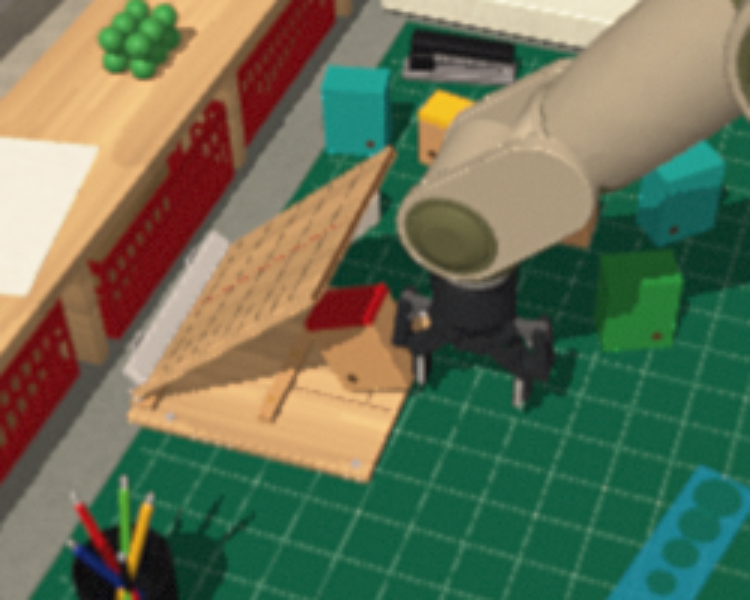

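The wide knuckle pushed high up and tipped the block about 27° (crop (360,335)). It is still short of its balance point, so I ease back to let it settle.

Emit:
play_rows(deltas=[[0, -0.02, 0, 0], [0, -0.04, 0, 0], [0, -0.06, 0, 0], [0, -0.08, 0, 0], [0, -0.1, 0, 0]])

```text
clock: 17.6
eef_pos: [0.4612, 0.1047, 0.0221]
tool_rot: [0.695, 0.719, -0.0, -0.0]
ft_force: [-0.7, -0.0, -0.9]
grip_width: 0.994
gripper_force: 0.0
```

Emit:
play_rows(deltas=[[0, -0.02, 0, 0], [0, -0.04, 0, 0], [0, -0.06, 0, 0], [0, -0.08, 0, 0], [0, -0.1, 0, 0]])

```text
clock: 18.23
eef_pos: [0.4363, 0.1039, 0.0221]
tool_rot: [0.695, 0.719, 0.0, 0.0]
ft_force: [0.2, -0.2, -0.2]
grip_width: 1.003
gripper_force: 0.0
```

Emit:
play_rows(deltas=[[0, -0.02, 0, 0], [0, -0.04, 0, 0], [0, -0.06, 0, 0], [0, -0.06, 0, 0]])

```text
clock: 18.73
eef_pos: [0.4213, 0.1034, 0.0221]
tool_rot: [0.695, 0.719, -0.0, -0.0]
ft_force: [-0.5, 0.2, 0.3]
grip_width: 1.0
gripper_force: 0.0
```

```bash
python3 -c "
from blk import *
im=blk('side');blk('top')
import go;go.go(.5276,.107,.022,92)
cal=cams.get_calibration('side'); im,d=cams.snapshot('side'); P=cloud(cal,d); cv2.imwrite('pics/s6.png',cv2.resize(im[180:320,260:430],None,fx=4,fy=4))
s=readout.get_state()['eef_pos']
q=P.reshape(-1,3);g=im.reshape(-1,3).max(1)
m=(abs(q[:,1]-s[1])<.06)&(q[:,2]>.02)&(q[:,2]<.2)&(abs(q[:,0]-s[0])<.07)&(g<110)
q=q[m]
for z in np.arange(.02,.17,.01):
  k=(q[:,2]>=z)&(q[:,2]<z+.01)
  if k.sum()>3: print('dz',round(z+.005-s[2],3),k.sum(),'dx',(q[k,0]-s[0]).min().round(3),(q[k,0]-s[0]).max().round(3))
"
```

```text
side 365 z 0.1042 bx range [-0.1192 -0.0507] by [-0.0243  0.0236] ((-84.86679077148438, -1.09381103515625), (50.61286544799805, 70.48529052734375), 88.25039672851562)
top 503 z 0.1018 bx range [-0.1205 -0.0522] by [-0.0238  0.0212] ((-84.9922103881836, -1.1858463287353516), (71.84844207763672, 45.45357131958008), 0.18901731073856354)
clk 18.82 at [0.4218 0.1034 0.0221] psi 91.91 F [-0.4  0.6 -0.3] w 1.001 gf 0.0
shift [0.    0.424 0.001] turn -0.001
dz 0.023 12 dx -0.053 0.052
dz 0.033 20 dx -0.056 0.053
dz 0.043 19 dx -0.055 0.055
dz 0.053 13 dx -0.059 0.054
dz 0.063 71 dx -0.068 0.067
dz 0.073 100 dx -0.07 0.069
dz 0.083 123 dx -0.07 0.069
dz 0.093 81 dx -0.069 0.069
dz 0.103 125 dx -0.07 0.068
dz 0.113 144 dx -0.069 0.068
dz 0.123 74 dx -0.067 0.065
dz 0.133 44 dx -0.037 0.03
dz 0.143 77 dx -0.037 0.031
dz 0.153 84 dx -0.037 0.032
```

View pics/s6.png

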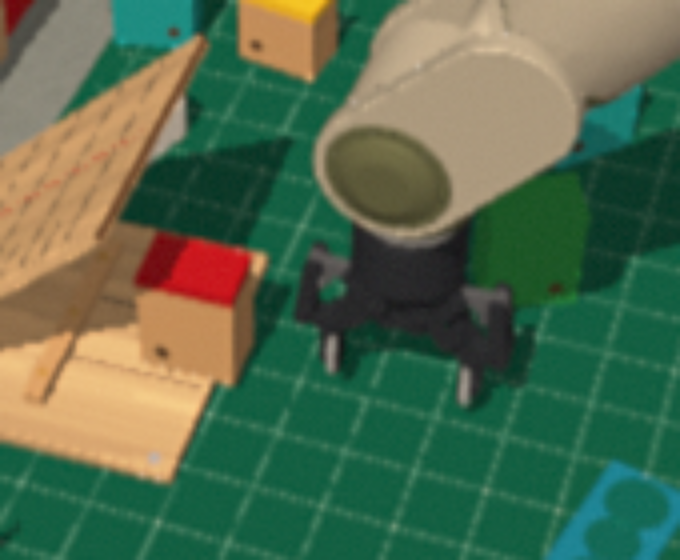

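The block settled upright, 9 mm further in. The knuckle sticks out at least 70 mm, from about 60 mm above the TCP upwards. Pushing with the TCP much lower puts the force near the block's middle, and sliding slightly downwards while pushing also works against tipping.

Emit:
play_rows(deltas=[[0, 0, 0.03, 0], [0, 0.04, 0.04, 0], [0, 0.08, 0.04, 0], [0, 0.12, 0.04, 0], [0, 0.14, 0.04, 0]])

```text
clock: 19.5
eef_pos: [0.4575, 0.1046, 0.0121]
tool_rot: [0.695, 0.719, 0.0, 0.0]
ft_force: [-0.2, 0.5, 1.0]
grip_width: 0.998
gripper_force: 0.0
```

Emit:
play_rows(deltas=[[0, 0.012, 0.002, 0], [0, 0.024, 0.006, 0], [0, 0.036, 0.01, 0], [0, 0.048, 0.014, 0], [0, 0.06, 0.018, 0]])

```text
clock: 20.12
eef_pos: [0.4717, 0.1051, 0.0075]
tool_rot: [0.695, 0.719, -0.0, -0.0]
ft_force: [-1.9, 0.1, 1.3]
grip_width: 1.002
gripper_force: 0.0
```

```bash
python3 -c "
from blk import *
im=blk('side');blk('top')
import go;go.go(.5128,.107,.006,92)"
```

```text
side 361 z 0.1045 bx range [-0.1086 -0.0399] by [-0.0247  0.0226] ((-76.97700500488281, -1.7216224670410156), (75.73554992675781, 49.66437530517578), 0.08352971076965332)
top 497 z 0.102 bx range [-0.1092 -0.0403] by [-0.0239  0.0212] ((-74.85920715332031, -1.0399284362792969), (70.3210220336914, 45.84656524658203), 0.01849336177110672)
clk 20.23 at [0.4719 0.1051 0.0074] psi 91.91 F [-0.  -0.2  0.2] w 1.006 gf 0.0
shift [0.002 0.164 0.006] turn -0.001
```

It slides upright now (force about 2 N, centre at bx = −0.0745). I continue the same way.

Emit:
play_rows(deltas=[[0, 0.012, 0.002, 0], [0, 0.024, 0.003, 0], [0, 0.036, 0.004, 0], [0, 0.048, 0.005, 0], [0, 0.06, 0.006, 0]])

```text
clock: 20.85
eef_pos: [0.4868, 0.1056, 0.006]
tool_rot: [0.695, 0.719, 0.0, 0.0]
ft_force: [-2.6, -1.1, 1.8]
grip_width: 0.999
gripper_force: 0.0
```

```bash
python3 -c "
from blk import *
im=blk('side');blk('top')
import go;go.go(.511,.107,.0045,92)"; python3 leaf.py
```

```text
side 357 z 0.1041 bx range [-0.0934 -0.0243] by [-0.0249  0.0228] ((-62.30918884277344, -2.4528541564941406), (52.152286529541016, 76.92261505126953), 89.62934112548828)
top 364 z 0.1022 bx range [-0.092  -0.0403] by [-0.0238  0.0188] ((-66.1181411743164, -2.4939956665039062), (43.07609558105469, 54.4852294921875), 89.87757873535156)
clk 20.95 at [0.487  0.1056 0.006 ] psi 91.91 F [-0.5 -0.2 -0.6] w 0.998 gf 0.0
shift [0.003 0.096 0.006] turn -0.001
leaf angle top 0.771 inliers 1452 of 1645
leaf angle side 0.785 inliers 668 of 760
```

Emit:
play_rows(deltas=[[0, 0.012, 0.001, 0], [0, 0.026, 0.002, 0], [0, 0.04, 0.003, 0], [0, 0.054, 0.004, 0], [0, 0.068, 0.005, 0]])

```text
clock: 21.68
eef_pos: [0.5038, 0.1062, 0.0048]
tool_rot: [0.695, 0.719, 0.0, -0.0]
ft_force: [-2.1, 0.8, 1.2]
grip_width: 0.995
gripper_force: 0.0
```

Emit:
play_rows(deltas=[[0, 0.006, 0, 0], [0, 0.012, 0.001, 0], [0, 0.016, 0.001, 0]])

```text
clock: 22.05
eef_pos: [0.5076, 0.1063, 0.0045]
tool_rot: [0.695, 0.719, -0.0, -0.0]
ft_force: [-2.3, -0.4, 2.2]
grip_width: 1.0
gripper_force: 0.0
```

```bash
python3 -c "
from blk import *
im=blk('side');blk('top')
import go;go.go(.511,.107,.0045,92)"
```

```text
side 302 z 0.1045 bx range [-0.0725 -0.0072] by [-0.0252  0.0228] ((-37.93785095214844, -1.1422252655029297), (69.37974548339844, 50.80349349975586), 3.362778425216675)
top 203 z 0.1019 bx range [-0.07   -0.0396] by [-0.0214  0.0191] ((-54.508567810058594, -1.143087387084961), (41.565406799316406, 30.354324340820312), 87.24681854248047)
clk 22.15 at [0.5077 0.1063 0.0045] psi 91.91 F [-0.8  0.5 -1.2] w 0.999 gf 0.0
shift [0.002 0.013 0.   ] turn -0.001
```

Emit:
play_rows(deltas=[[0, 0.003, 0, 0], [0, 0.006, 0, 0], [0, 0.006, 0, 0]])

```text
clock: 22.52
eef_pos: [0.5092, 0.1063, 0.0046]
tool_rot: [0.695, 0.719, 0.0, 0.0]
ft_force: [-1.2, 0.3, -0.1]
grip_width: 1.003
gripper_force: 0.0
```

Emit:
play_rows(deltas=[[0, 0.003, 0, 0], [0, 0.006, 0, 0], [0, 0.006, 0, 0]])

```text
clock: 22.9
eef_pos: [0.5107, 0.1064, 0.0045]
tool_rot: [0.695, 0.719, 0.0, 0.0]
ft_force: [-0.7, -0.7, -0.1]
grip_width: 1.002
gripper_force: 0.0
```

```bash
python3 -c "
from blk import *
im=blk('side');cv2.imwrite('pics/s7.png',cv2.resize(im[200:320,220:380],None,fx=5,fy=5,interpolation=cv2.INTER_CUBIC));blk('top')"
```

```text
side 284 z 0.1045 bx range [-0.0696 -0.0047] by [-0.0246  0.0232] ((-36.63516616821289, -1.2154502868652344), (51.89909744262695, 68.65654754638672), 86.56097412109375)
top 177 z 0.1022 bx range [-0.066  -0.0397] by [-0.0214  0.0191] ((-52.733516693115234, -1.2356719970703125), (41.63497543334961, 26.711122512817383), 87.35919189453125)
```

View pics/s7.png

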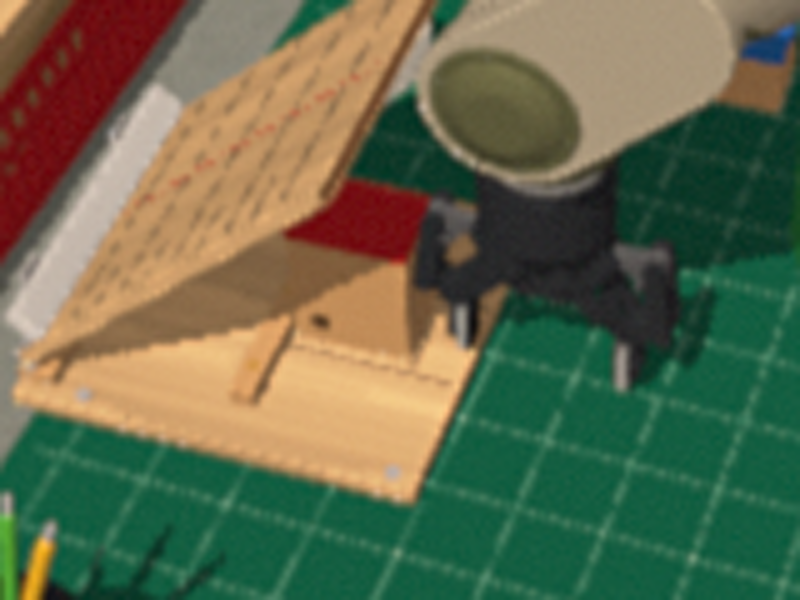

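The block is upright with its front corner at about (295,320), very close to the cleat. I creep until the force rises.

Emit:
play_rows(deltas=[[0, 0.003, 0, 0], [0, 0.005, 0, 0]])

```text
clock: 23.25
eef_pos: [0.5118, 0.1064, 0.0046]
tool_rot: [0.695, 0.719, -0.0, -0.0]
ft_force: [-1.2, 0.4, 1.0]
grip_width: 1.0
gripper_force: 0.0
```

Emit:
play_rows(deltas=[[0, 0.003, 0, 0], [0, 0.005, 0, 0]])

```text
clock: 23.5
eef_pos: [0.5125, 0.1065, 0.0045]
tool_rot: [0.695, 0.719, -0.001, -0.001]
ft_force: [-7.8, -1.6, 4.5]
grip_width: 1.002
gripper_force: 0.0
```

```bash
python3 -c "
from blk import *
im=blk('side');blk('top')"
```

```text
side 275 z 0.1046 bx range [-0.0672 -0.0041] by [-0.0242  0.0232] ((-34.872806549072266, -1.166189193725586), (50.3956184387207, 66.52943420410156), 89.22037506103516)
top 159 z 0.1022 bx range [-0.0646 -0.0397] by [-0.0214  0.0191] ((-52.34488296508789, -1.1657638549804688), (25.523412704467773, 40.676673889160156), 0.6454210877418518)
```

The force jumped to 8 N, so the block is against the cleat and square. I back away, rise and close the jaw.

Emit:
play_rows(deltas=[[0, -0.02, 0, 0], [0, -0.1, 0, 0], [0, -0.25, 0, 0], [0, -0.3, -0.1, 0], [0, -0.3, -0.3, 0]], jaw=-1)

```text
clock: 24.22
eef_pos: [0.4365, 0.1039, 0.0794]
tool_rot: [0.695, 0.719, -0.001, -0.001]
ft_force: [1.4, -0.6, 0.2]
grip_width: 1.001
gripper_force: 0.0
```

```bash
python3 -c "
from blk import *
im=blk('side');blk('top')
import go;go.go(.45,.107,.27,92)";python3 leaf.py
```

```text
side 282 z 0.1041 bx range [-0.0682 -0.0048] by [-0.0248  0.023 ] ((-33.87926483154297, -1.3166179656982422), (53.51320266723633, 69.66123962402344), 89.1872787475586)
top 203 z 0.1022 bx range [-0.0695 -0.0393] by [-0.0214  0.0191] ((-54.59862518310547, -1.216299057006836), (40.95857238769531, 31.620988845825195), 89.63768768310547)
clk 24.32 at [0.4406 0.104  0.0836] psi 91.92 F [ 0.   0.5 -0.8] w 1.002 gf 0.0
shift [ 0.01   0.045 -0.745] turn -0.001
leaf angle top 0.772 inliers 1464 of 1649
leaf angle side 0.785 inliers 654 of 738
```

Emit:
play_rows(deltas=[[0, 0, -0.25, 0], [0, 0, -0.5, 0], [0, 0, -0.75, 0], [0, 0, -0.76, 0], [0, 0, -0.76, 0]], jaw=1)

```text
clock: 25.05
eef_pos: [0.4378, 0.1039, 0.2678]
tool_rot: [0.695, 0.719, -0.001, -0.001]
ft_force: [-0.2, -0.8, -0.9]
grip_width: -0.002
gripper_force: 0.0
```

```bash
python3 go.py .6196 .110 .26 92
```

```text
clk 25.05 at [0.4378 0.1039 0.2678] psi 91.9 F [-0.2 -0.8 -0.9] w -0.002 gf 0.0
shift [0.    0.728 0.029] turn -0.001
```

Emit:
play_rows(deltas=[[0, 0.25, 0, 0], [0, 0.5, 0, 0], [0, 0.7, 0, 0], [0, 0.728, 0, 0], [0, 0.728, 0.1, 0]])

```text
clock: 25.68
eef_pos: [0.6203, 0.11, 0.2431]
tool_rot: [0.695, 0.719, -0.0, -0.0]
ft_force: [-0.4, 1.3, -0.7]
grip_width: 0.006
gripper_force: 0.0
```

Emit:
play_rows(deltas=[[0, 0, 0.06, 0], [0, 0, 0.12, 0], [0, 0, 0.16, 0], [0, 0, 0.2, 0], [0, 0, 0.23, 0]])

```text
clock: 26.3
eef_pos: [0.6202, 0.11, 0.1871]
tool_rot: [0.695, 0.719, 0.0, 0.0]
ft_force: [0.8, 0.2, 3.5]
grip_width: -0.0
gripper_force: 1.3
```

```bash
python3 go.py .6196 .110 .15 92; python3 leaf.py; python3 -c "
from blk import *
blk('side')"
```

```text
clk 26.3 at [0.6202 0.11   0.1871] psi 91.91 F [0.8 0.2 3.5] w -0.0 gf 1.3
shift [ 0.    -0.003  0.148] turn -0.001
leaf angle top 0.718 inliers 683 of 773
leaf angle side 0.728 inliers 587 of 687
side 182 z 0.1041 bx range [-0.0683 -0.0272] by [-0.0241  0.0237] ((-45.08097839355469, -0.3618297576904297), (46.93806838989258, 48.608455657958984), 1.1235692501068115)
```

Emit:
play_rows(deltas=[[0, 0, 0.04, 0], [0, 0, 0.08, 0], [0, 0, 0.12, 0], [0, 0, 0.15, 0], [0, 0, 0.17, 0]])

```text
clock: 27.08
eef_pos: [0.6199, 0.11, 0.144]
tool_rot: [0.695, 0.719, -0.0, -0.0]
ft_force: [-0.9, -0.3, 3.2]
grip_width: -0.003
gripper_force: 1.3
```

Emit:
play_rows(deltas=[[0, 0, 0.008, 0], [0, 0, 0.012, 0], [0, 0, 0.016, 0]])

```text
clock: 27.45
eef_pos: [0.6201, 0.11, 0.1408]
tool_rot: [0.695, 0.719, 0.0, 0.0]
ft_force: [-0.5, -0.0, 4.2]
grip_width: 0.001
gripper_force: 1.3
```

```bash
python3 leaf.py
```

```text
leaf angle top 0.545 inliers 717 of 907
leaf angle side 0.56 inliers 834 of 984
```

Emit:
play_rows(deltas=[[0, 0, 0.006, 0], [0, 0, 0.012, 0], [0, 0, 0.012, 0]])

```text
clock: 27.92
eef_pos: [0.6204, 0.11, 0.1384]
tool_rot: [0.695, 0.719, 0.001, 0.001]
ft_force: [-0.2, 0.7, 7.4]
grip_width: 0.002
gripper_force: 3.1
```

Emit:
play_rows(deltas=[[0, 0, 0.006, 0], [0, 0, 0.01, 0], [0, 0, 0.01, 0]])

```text
clock: 28.3
eef_pos: [0.621, 0.1101, 0.1376]
tool_rot: [0.695, 0.719, 0.001, 0.002]
ft_force: [-3.4, -1.1, 17.2]
grip_width: -0.001
gripper_force: 6.6
```

The leaf has met the block, and the force has risen to 17 N. I lift off and check.

Emit:
play_rows(deltas=[[0, 0, -0.05, 0], [0, 0, -0.25, 0], [0, 0, -0.45, 0], [0, -0.4, -0.5, 0], [0, -0.6, -0.5, 0]])

```text
clock: 28.92
eef_pos: [0.4942, 0.1058, 0.2588]
tool_rot: [0.695, 0.719, 0.0, 0.0]
ft_force: [0.7, 0.4, -0.0]
grip_width: 0.001
gripper_force: 0.0
```

```bash
python3 leaf.py; python3 -c "
from blk import *
im=blk('side');cv2.imwrite('pics/s8.png',cv2.resize(im[140:340,180:430],None,fx=3,fy=3,interpolation=cv2.INTER_CUBIC));blk('top')
import go;go.go(.45,.1,.25,92)"
```

```text
leaf angle top 0.537 inliers 1157 of 1448
leaf angle side 0.552 inliers 1070 of 1240
side few red 0
top few red 0
clk 29.12 at [0.4953 0.1059 0.2592] psi 91.92 F [ 0.8 -0.4 -0.1] w 0.003 gf 0.0
shift [-0.018 -0.182  0.037] turn -0.001
```

View pics/s8.png

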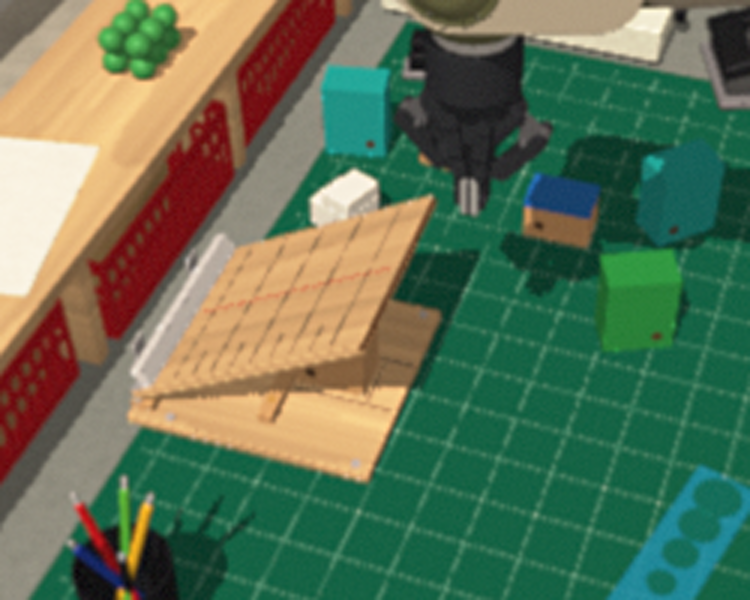

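The picture shows the leaf resting on the block at crop (345,355), with the gripper clear and nothing else moved. The two leaf readings (0.537 and 0.552) average 0.545, against the target of 0.546. I'm handing the job in.

```bash
python3 -c "
from station import order; print(order.close_job())"
```

```text
the job is handed in; nothing more can be done
None
```

I handed the job in with the tall block standing against the cleat and the leaf folded down onto it, measured at about 0.545 rad (target 0.546). I pressed the leaf down with 17 N before letting go, but its resting force on the block was not measured. The block also tipped about 27° during the first push, then settled upright. The last pictures show nothing else moved, and the judged result was not returned.

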